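Catch the drying-box cover and lower it shut

ROBOT

A 6-joint arm with a two-finger parallel gripper is mounted at the origin on a cart in front of the work surface, level with it; the furniture and walls round the work are solid. World frame = base frame: x ahead of the robot, y to its left, z up, the work surface at z = 0. Lengths are in mm, angles in rad, forces in N, time in s.
With the tool pointing down it reaches from about 350 to 775 mm from the base axis. Payload 7.3 kg.
Tool frame: the origin (TCP) lies midway between the tips of the shut fingers; the grasp point (between the pads) lies 19 mm behind it; z points along the fingers, x is the direction in which the jaws open and shut, and the axes are right-handed (so a half turn about z gives the same grasp; the last joint's range is limited). The gripper opens to 92 mm and grips with 3 to 60 N. Pads are 19 mm wide; open, the fingers measure 130 mm over their backs; the gripper's body (75 mm by 190 mm) begins 47 mm behind the grasp point.
Start: joints at [-1.291, 0.342, 1.524, -0, 1.275, -0.146], TCP at [216.875, -478.132, 226.741] pointing down, gripper open.
Joint ranges: [-2.53, 2.53], [-0.77, 2.02], [0.04, 2.7], [-1, 4.14], [0.28, 2.66], [-3.11, 3.11]. Speed limits (rad/s): [2.57, 2.57, 3.14, 3.14, 3.14, 3.14].

INTERFACE

Orientations are given as [roll, pitch, yaw] about the fixed x, y, z axes, in that order (R = Rz(yaw) Ry(pitch) Rx(roll)).
In Python, from plant import bot gives the robot as it stands.
- The arm moves only by the shell command python3 -m pendant 'ROWS' [OPENING]. ROWS is JSON, a list of rows, each an object with "linear": the shift along the world's x, y, z in mm, a list of three; "twist": the turn about the world's z in degrees. In form: [{"linear": [x, y, z], "twist": twist}, ...]. A call has 1 to 20 rows; each row is the pose to reach, as a shift and turn from the pose commanded when the call began; what a row does not reach only later rows make up. A row lasts 1/8 s, in which the tool goes at most 62.5 mm and 10.7 degrees, less where a joint would pass 70% of its speed; a pose out of reach is approached as far as the arm can. A call with a gripper value outside its range is refused whole. OPENING is the closure in counts, from 0 (fully open) to 255 (shut), set as the call begins (- or left out, the last holds). The fingers move at their own pace and stop on an object; the grip force is fixed at half the most. Time passes only in rows, so rows that repeat a pose let the fingers close. It gives the time, the measured TCP pose, the force and the opening at its end, in the units of the state.
- bot.get_obs(): the state, without advancing time (a new reading comes with each control period).
- bot.capture(name): name is "side" or "top"; returns a dict with "frame" (420x560x3 uint8, blue, green, red), "z_map" (420x560 float32, mm along the optical axis (not along the pixel's ray), 0 where there is no reading), "fx", "fy", "cx", "cy" (pixels), "rvec" (rotation vector, rad) and "tvec" (3), from world to camera coordinates, as OpenCV has them. Camera axes: x right, y down, z forward; pixel columns grow to the right and rows downward; lengths in mm; the calibration is good to about 2 mm. A picture is of the moment at which its call begins.
- bot.close_job(): hands the job in, once; it reports no verdict.
The state is a dict: "time": time; "joint_positions": joint angles; "dq": joint speeds; "tau": joint torques, N m; "tool_pos": TCP position; "tcp_rot": TCP orientation; "contact_force": force on the tool from outside, world axes, zero at the start; "moment": the same for the moment, N m; "grip_width": finger opening in mm.
Only numpy, scipy, OpenCV 4.12 (cv2) and the standard library are available. Lean on these libraries where they do the work, as an engineer would, in place of code of your own. Each camera call takes 0.05 s, during which the arm holds its last target. There are 200 camera calls.

TASK

The hinged cover of the drying box stands open. Tip it forward with a fingertip, catch it on a finger as it begins to fall, and lower it on that finger until it lies fully shut, without letting it drop or slam. Do not pinch or force the cover, leave the jar, tin and vial round the box alone, and finish with the hand clear of everything.

Things in the scene. Friction and masses are not known exactly. Their poses are not given: they have to be found in the camera images.
- dry_box: White plastic drying box, open on top, fixed to the worktop: 115 (x) x 180 (y) x 75 mm high. Origin: centre of its underside. At yaw 0 its front faces the robot (-x); its own +x points from the front to the hinge side, z up. A tin and a crucible stand inside, below the rim.
- cover_hinge (a point): Point on the hinge line, half-way along it: 59.5 mm behind the box's origin along the box's +x, 75 mm up (the rim). The hinge line runs along the box's y. Axes as the box's.
- cover (a joint): Angle of the flat grey cover, rad: 0 = shut (level on the rim), 1.57 = upright, 1.9 = leaning back on its stop. Plate 6 mm thick, 184 mm wide, 0.2 to 0.3 kg. The hinge has a little friction: between about 1.4 and 1.7 the cover stays where it is put; below about 1.3 it falls shut by itself in well under a second.
- cover_lip (a point): Middle of the free edge of the cover's lip (110 mm wide, 5 mm thick), half-way through its thickness, 150 mm from the hinge line. Shut, the lip stands 33 mm out beyond the box's front wall, its underside level with the rim, only the worktop below. Moves with the cover: own x points to the hinge, own z out of the cover's upper face.
- jar: Sample jar with a white screw cap, 56 mm across, 76 mm high, loose, standing to the right of the box (its -y side). Origin: centre of its underside.
- tin: Open shallow metal tin, 60 mm across, 26 mm high, loose, standing in front of the box. Origin: centre of its underside.
- vial: Dropper vial, 27 mm across, 89 mm high, loose, standing in front of the box to its right. Origin: centre of its underside.

How it is judged (in metres and radians):
On the way, in this order (a step that is already met when the one before it is completed fails the run):
1. the falling cover is caught: it rests on the fingers part-way down, no longer falling (value of joint cover between 0.3 and 1.25 rad and velocity of joint cover above -1 rad/s and contact force between the fingers and cover above 0.1 N), for 0.15 s.
2. the cover is still carried by the fingers, moving slowly, when it is nearly shut (value of joint cover between 0.02 and 0.25 rad and velocity of joint cover above -1 rad/s and contact force between the fingers and cover above 0.1 N), for 0.06 s.
At the end, for the whole second after the job is handed in: The cover lies shut (within 0.02 rad) and at rest, and the jar, tin and vial stand within 15 mm of where they stood (value of joint cover below 0.02 rad and velocity of joint cover between -0.05 and 0.05 rad/s and distance of each of jar, tin, vial from where it was at the start of the episode below 0.015 m); the robot touches nothing.
It fails at once if the cover slams: it turns shut faster than 2 rad/s in the last 0.12 rad (value of joint cover below 0.12 rad and velocity of joint cover below -2 rad/s).
It fails at once if the cover is pinched or forced (more than 25 N between it and the fingers) (contact force between the fingers and cover above 25 N).
It fails at once if the jar, tin or vial is pushed over, lifted or moved by more than 15 mm (distance of any of jar, tin, vial from where it was at the start of the episode above 0.015 m or angle between any of jar, tin, vial's own z axis and vertical above 0.3 rad).
It also fails if it takes over 50 s, if anything falls off the work surface, if the arm or the gripper's body presses on something with over 40 N, if the wrist force passes 120 N, or if a joint passes its speed limit or range.

## Working session

There is one attempt and no reset: what is moved stays moved. The work goes in short steps, Python scripts to look and compute and a shell command to move; the robot and the scene stay as the last step left them, time stands still between calls to the robot, and variables do not carry over. Pictures are saved under pics/ and viewed, about 8 in all and at most 12, crops included, and the job is handed in when it is done.

```bash
mkdir -p pics; ls; cat > h.py <<'E'
import numpy as np,cv2
from plant import bot
def cap(n,f=None):
    c=bot.capture(n)
    if f: cv2.imwrite('pics/'+f,c['frame'])
    R=cv2.Rodrigues(np.array(c['rvec'],float))[0];t=np.array(c['tvec'],float).ravel()
    v,u=np.mgrid[:420,:560];z=c['z_map']
    P=np.stack([(u-c['cx'])/c['fx']*z,(v-c['cy'])/c['fy']*z,z],-1)
    W=(P-t)@R
    W[z==0]=np.nan
    return c['frame'],W
E
python3 - <<'E'
from h import *
for n in('side','top'):
    f,W=cap(n,n+'0.png'); np.save(n+'0.npy',W)
print(bot.get_obs())
E
```

```text
pics
{'time': 0.1, 'joint_positions': array([-1.29101237e+00,  3.42642410e-01,  1.52487853e+00,  9.64276871e-06,
        1.27539802e+00, -1.45997177e-01]), 'dq': array([ 0.00059706, -0.00071145, -0.00149586,  0.00035319,  0.0001331 ,
       -0.00025783]), 'tau': array([ 1.82896631e-03, -4.32006061e+01, -2.44694799e+01,  7.18412292e-02,
        5.26040629e-02, -4.29266777e-05]), 'tool_pos': array([ 216.77073509, -477.78253203,  226.13497515]), 'tcp_rot': array([-3.14139058e+00,  1.31085474e-03, -1.14501787e+00]), 'contact_force': array([ 0.26092861, -0.15108615, -0.29813489]), 'moment': array([-0.00957831, -0.0243773 , -0.01716334]), 'grip_width': 91.58930797083659}
```

View pics/side0.png

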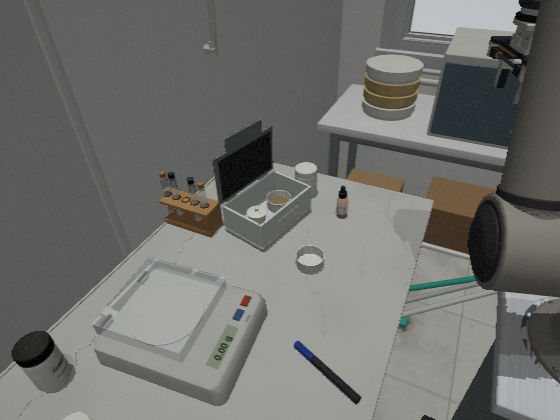

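View pics/top0.png

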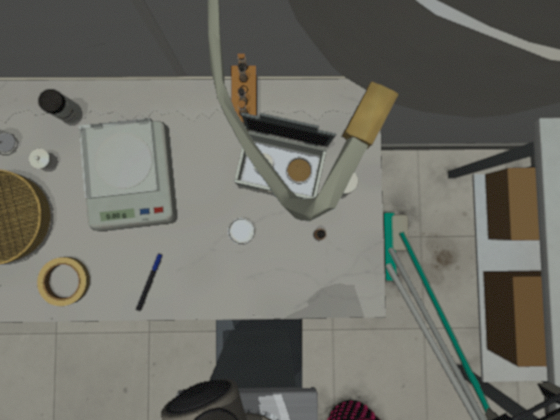

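The side view shows the open cover at about (245,163), the tin (310,258), the vial (342,203) and the jar (306,178). In the top view the box is at about (282,165), and a cable or lamp arm crosses over it. Next I'll measure all of these.

```bash
cat > m.py <<'E'
from h import *
T=np.load('top0.npy');S=np.load('side0.npy')
print('table',T[280,220],S[300,250])
for n,u,v in[('arm',220,60),('arm',235,120),('arm',270,180),('arm',310,208),('arm',345,160),('yel',375,110),('jar',350,183),('tin',242,231),('vial',320,234),('rimL',238,180),('rack',243,90),('lip',290,122),('cov',290,133)]:
    print(n,u,v,T[v,u].round(0))
# all points heights in region, top cam
def st(W,m,n): 
    p=W[m]; print(n,len(p),np.nanmin(p,0).round(),np.nanmax(p,0).round(),np.nanmean(p,0).round(1))
v,u=np.mgrid[:420,:560]
for n,W,b in[('tinT',T,(225,215,258,248)),('vialT',T,(310,225,330,243)),('tinS',S,(292,242,328,275)),('vialS',S,(334,183,351,220)),('jarS',S,(294,162,319,192))]:
    m=(u>=b[0])&(u<=b[2])&(v>=b[1])&(v<=b[3])&(W[...,2]>10); st(W,m,n)
# rim pts
for n,W in(('S',S),('T',T)):
    reg=(u>215)&(u<330)&(v>100)&(v<260)
    m=reg&(abs(W[...,2]-75)<3)
    p=W[m][:,:2]; 
    print(n,'rim',len(p),cv2.minAreaRect(p.astype(np.float32)))
    m=reg&(W[...,2]>95)&(W[...,2]<260)&((v<200))
    print(n,'high');
    p=W[m]; st(W,m,'high')
f=cv2.imread('pics/side0.png')[110:285,150:370]
cv2.imwrite('pics/sc.png',cv2.resize(f,None,fx=3.4,fy=3.4,interpolation=2))
E
python3 m.py
```

```text
table [399.57732092  58.73392366  -1.28419189] [554.82437187 183.00654428  58.78072535]
arm 220 60 [686. -11. 538.]
arm 235 120 [611. -30. 581.]
arm 270 180 [549. -61. 645.]
arm 310 208 [524. -82. 727.]
arm 345 160 [547. -99. 741.]
yel 375 110 [ 571. -113.  744.]
jar 350 183 [ 612. -231.   77.]
tin 242 231 [512.   8.   1.]
vial 320 234 [ 504. -163.   85.]
rimL 238 180 [621.  10.  77.]
rack 243 90 [799.  -5. 133.]
lip 290 122 [707. -96. 224.]
cov 290 133 [ 706. -100.  144.]
tinT 96 [482. -19.  11.] [541.  37.  31.] [511.7  14.9  22.8]
vialT 131 [ 490. -181.   16.] [ 516. -155.   90.] [ 503.5 -165.4   61.7]
tinS 335 [484. -20.  10.] [543.  40.  28.] [513.8  10.1  18.8]
vialS 280 [ 491. -172.   10.] [ 517. -152.   86.] [ 502.6 -159.6   46.5]
jarS 675 [ 578. -245.   11.] [ 647. -120.   79.] [ 609.7 -193.5   64.5]
S rim 889 ((761.9703979492188, -258.16839599609375), (245.75149536132812, 617.7615356445312), 34.68609619140625)
S high
high 3869 [ 688. -494.   95.] [883.  -3. 226.] [ 755.7 -145.1  151.8]
T rim 581 ((643.1839599609375, -87.88642883300781), (291.2741394042969, 178.05841064453125), 60.005645751953125)
T high
high 1612 [ 688. -184.   95.] [777.   6. 228.] [711.6 -87.7 167.4]
```

View pics/sc.png

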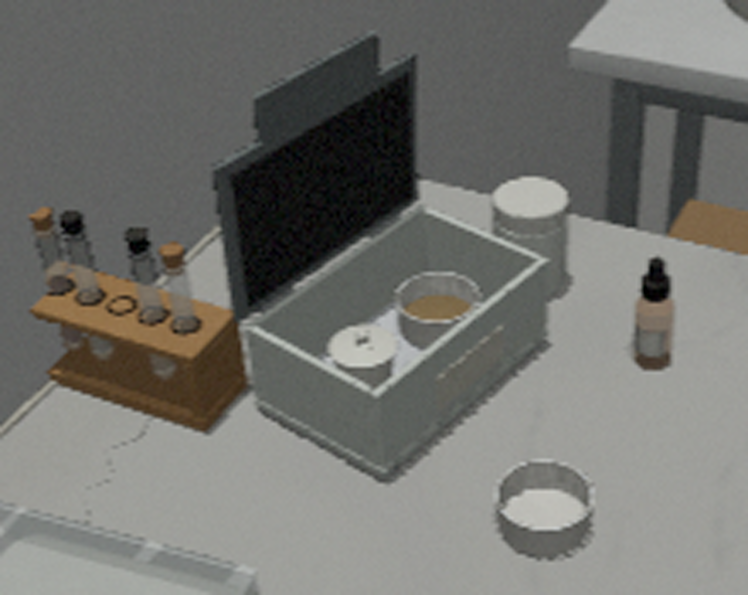

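The zoomed side view shows the cover nearly upright, with the lip at its top. The tin is in front of the box, the vial is front-right and the jar is behind-right. I'll get the exact box and cover poses next, and check the overhead crook against the arm.

```bash
cat > m2.py <<'E'
from h import *
T=np.load('top0.npy');S=np.load('side0.npy')
c=bot.capture('side'); t=bot.capture('top')
for k in(c,t):
    R=cv2.Rodrigues(np.array(k['rvec']))[0];print('cam',(-R.T@np.array(k['tvec']).ravel()).round(),(R[2]).round(2))
K=np.array([[c['fx'],0,c['cx']],[0,c['fy'],c['cy']],[0,0,1.]])
for p in[(220,2),(220,60),(235,120),(270,180),(310,208),(345,160),(375,110)]:
    q=T[p[1],p[0]]; uv=cv2.projectPoints(q[None],np.array(c['rvec']),np.array(c['tvec']),K,None)[0].ravel(); 
    i,j=int(uv[1]),int(uv[0]); print(p,q.round(),uv.round(),S[i,j].round() if 0<=i<420 and 0<=j<560 else '')
# robot points from side
for u,v in[(490,240),(530,240),(530,100),(520,20),(470,240),(550,300)]: print('rob',u,v,S[v,u].round())
P=T.reshape(-1,3);P=P[np.isfinite(P).all(1)]
# rim points, box region
for n,W in(('S',S),('T',T)):
    P=W.reshape(-1,3);P=P[np.isfinite(P).all(1)]
    m=(P[:,0]>560)&(P[:,0]<760)&(P[:,1]>-215)&(P[:,1]<25)
    Q=P[m]
    r=Q[(Q[:,2]>71)&(Q[:,2]<79)]; print(n,'rim',len(r),cv2.minAreaRect(r[:,:2].astype(np.float32)))
    h=Q[(Q[:,2]>100)&(Q[:,2]<240)&(Q[:,0]>670)&(Q[:,1]>-190)&(Q[:,1]<5)]
    # robust plane
    best=0;rng=np.random.default_rng(0)
    for _ in range(300):
        a=h[rng.choice(len(h),3,False)];nn=np.cross(a[1]-a[0],a[2]-a[0]);nn/=np.linalg.norm(nn)+1e-9
        inl=abs((h-a[0])@nn)<2.5
        if inl.sum()>best: best=inl.sum();bi=inl
    i=h[bi];cc=i.mean(0);nn=np.linalg.svd(i-cc,full_matrices=False)[2][2]; nn*=np.sign(-nn[0])
    print(n,'plane',len(h),best,cc.round(1),nn.round(3),'zmax',i[:,2].max(),'yaw',np.degrees(np.arctan2(-nn[1],-nn[0])),'tilt',np.degrees(np.arcsin(nn[2])), i.min(0).round(),i.max(0).round())
    top=i[i[:,2]>200]; print('lip y',top.min(0).round(),top.max(0).round())
    # front wall
    f=Q[(Q[:,2]>15)&(Q[:,2]<65)&(Q[:,0]<640)]; print('front',len(f))
E
python3 m2.py
```

```text
cam [308. 539. 600.] [ 0.35 -0.7  -0.62]
cam [513. -63. 934.] [ 0.07 -0.02 -1.  ]
(220, 2) [879.  18. 314.] [133.  94.] [882.  16. 313.]
(220, 60) [686. -11. 538.] [211. -45.] 
(235, 120) [611. -30. 581.] [261. -84.] 
(270, 180) [549. -61. 645.] [ 315. -150.] 
(310, 208) [524. -82. 727.] [ 345. -250.] 
(345, 160) [547. -99. 741.] [ 331. -262.] 
(375, 110) [ 571. -113.  744.] [ 316. -260.] 
rob 490 240 [233.  99. 250.]
rob 530 240 [193. 103. 269.]
rob 530 100 [237.  17. 406.]
rob 520 20 [ 244. -453.  393.]
rob 470 240 [249.  55. 207.]
rob 550 300 [ 71. -79.   7.]
S rim 768 ((650.3546142578125, -106.16609191894531), (235.78173828125, 121.78046417236328), 76.50788879394531)
S plane 2786 2617 [711.1 -85.3 161.3] [-0.973  0.23  -0.005] zmax 226.25239656101448 yaw -13.313484115792644 tilt -0.2863239927031409 [ 688. -182.  100.] [733.  -3. 226.]
lip y [ 696. -147.  200.] [724. -38. 226.]
front 1376
T rim 624 ((654.134765625, -81.55042266845703), (180.75579833984375, 117.28192138671875), 77.17955780029297)
T plane 1546 1457 [708.2 -94.  170.8] [-0.974  0.227  0.006] zmax 228.16047332856482 yaw -13.146025356353404 tilt 0.36334098165482664 [ 688. -184.  101.] [731.  -6. 228.]
lip y [ 696. -147.  200.] [723. -42. 228.]
front 754
```

```bash
python3 -m pendant '[{"linear":[40,25,0],"twist":7},{"linear":[80,50,0],"twist":14},{"linear":[120,75,0],"twist":21},{"linear":[160,100,0],"twist":28},{"linear":[200,125,0],"twist":35},{"linear":[240,150,0],"twist":42},{"linear":[280,175,0],"twist":49},{"linear":[320,200,0],"twist":52.4},{"linear":[320,200,0],"twist":52.4}]' 
python3 - <<'E'
from h import *
f,W=cap('top','top1.png')
o=bot.get_obs();print(o['joint_positions'],o['tool_pos'],o['tcp_rot'])
g,V=cap('side','side1.png')
cv2.imwrite('pics/both1.png',np.hstack([f[:,100:500],g[:,160:560]]))
E
```

```text
time: 1.32
tool_pos: [538.9, -275.9, 226.0]
tcp_rot: [-3.141, 0.0, -0.226]
contact_force: [0.2, -0.1, -0.6]
grip_width: 92.1
[-6.02641140e-01  4.91249542e-01  1.29099581e+00 -2.40588957e-04
  1.36039013e+00 -3.74334260e-01] [ 537.43836681 -277.12350917  226.02444219] [-3.14143028e+00  1.05663219e-03 -2.28256422e-01]
```

View pics/both1.png

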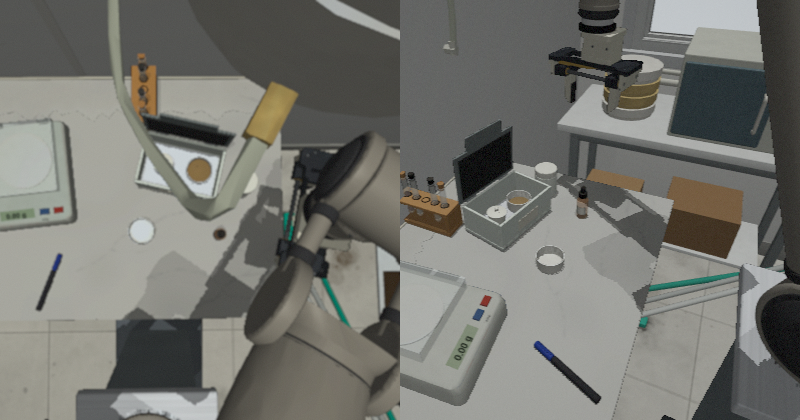

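The left half (top view) shows the arm coming in from the lower right, with the wrist near (330,190) and the gooseneck still clear of it. On the right, the gripper hangs clear with its jaws along x. Now the arm heights against the gooseneck.

```bash
python3 - <<'E'
from h import *
f,W=cap('top')
for u,v in[(400,165),(430,150),(445,175),(470,155),(480,200),(410,240),(375,280),(360,310),(390,280),(420,380)]: print((u,v),W[v,u].round())
q1=np.array([.342642,1.524878]);q2=np.array([.49125,1.290996])
E
```

```text
(400, 165) [ 612. -263.  315.]
(430, 150) [ 868. -780. -853.]
(445, 175) [ 562. -221.  572.]
(470, 155) [ 577. -236.  589.]
(480, 200) [ 538. -246.  584.]
(410, 240) [ 503. -187.  572.]
(375, 280) [ 466. -158.  558.]
(360, 310) [ 441. -141.  570.]
(390, 280) [ 471. -161.  596.]
(420, 380) [ 403. -170.  633.]
```

```bash
python3 -m pendant '[{"linear":[20,-5,-10],"twist":0},{"linear":[40,0,-20],"twist":0},{"linear":[65,5,-30],"twist":0},{"linear":[90,20,-40],"twist":0},{"linear":[115,40,-50],"twist":0},{"linear":[140,60,-58],"twist":0},{"linear":[140,75,-58.7],"twist":0},{"linear":[140,75,-58.7],"twist":0},{"linear":[140,75,-58.7],"twist":0}]' 158
python3 - <<'E'
from h import *
from scipy.spatial import cKDTree
f,W=cap('top','top2.png')
o=bot.get_obs();print(o['joint_positions'],o['tool_pos'],o['tcp_rot'],o['contact_force'])
T=np.load('top0.npy')
d=np.abs(W-T)[...,2]
P=W[(d>40)&(W[...,2]>400)]
v,u=np.mgrid[:420,:560]
G=T[(T[...,2]>300)&(u>200)&(u<400)&(v<220)]
print(len(P),len(G))
k=cKDTree(G);dd,i=k.query(P);j=dd.argsort()[:1];print('min now',dd[j],P[j],G[i[j]])
# predicted after rotating about base by dq (approx) 
tcp=o['tool_pos']
for tgt in[(693.5,-131.5),(690,-115)]:
    a=np.arctan2(tgt[1],tgt[0])-np.arctan2(tcp[1],tcp[0])
    R=np.array([[np.cos(a),-np.sin(a),0],[np.sin(a),np.cos(a),0],[0,0,1]])
    Q=P@R.T; dd,i=k.query(Q);j=dd.argsort()[:1];print(tgt,dd[j],Q[j].round(),G[i[j]].round())
g,V=cap('side','side2.png')
cv2.imwrite('pics/both2.png',np.hstack([f[:,100:500],g[:,160:560]]))
E
```

```text
time: 2.6
tool_pos: [676.3, -204.1, 168.8]
tcp_rot: [3.141, -0.001, -0.231]
contact_force: [-0.5, 0.3, 0.4]
grip_width: 34.9
[-4.01441232e-01  7.28313050e-01  1.02255012e+00 -3.67737808e-04
  1.38967886e+00 -1.69734503e-01] [ 676.36761196 -204.23990879  168.8626396 ] [ 3.14105859e+00 -9.74403371e-04 -2.31640418e-01] [ 0.23717941  1.65143059 -0.19056383]
49721 14952
min now [65.82550936] [[566.95215072 -95.29276909 555.71170366]] [[588.1951966  -47.85292704 596.09972257]]
(693.5, -131.5) [28.63232124] [[595. -41. 549.]] [[611. -24. 565.]]
(690, -115) [22.18763507] [[596. -30. 550.]] [[611. -24. 565.]]
```

View pics/both2.png

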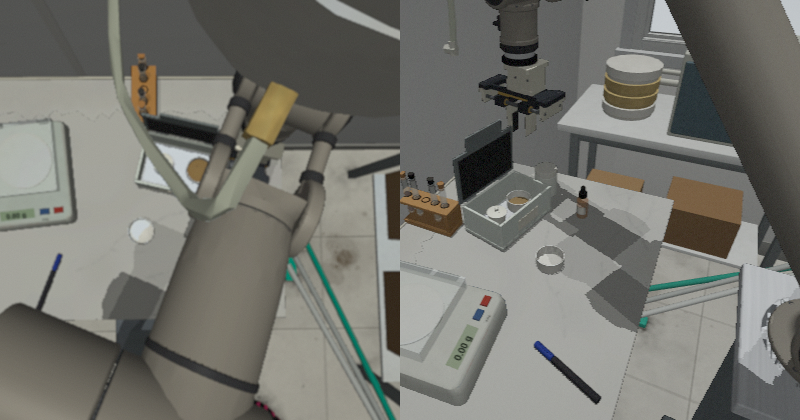

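The pictures show the gripper level with the lip, just to its right, with the jaws lined up to straddle it. The wrist tubes pass on the right of the gooseneck. I'll slide in along the cover.

```bash
python3 -m pendant '[{"linear":[2,10,0],"twist":0},{"linear":[5,22,0],"twist":0},{"linear":[8,34,0],"twist":0},{"linear":[11,46,0],"twist":0},{"linear":[13,58,0],"twist":0},{"linear":[15.7,67.7,0],"twist":0},{"linear":[15.7,67.7,0],"twist":0},{"linear":[15.7,67.7,0],"twist":0}]' 
cat > th.py <<'E'
from h import *
import sys
def ang(W,show=True):
    # cover inner face: points in box frame
    a=np.radians(-13.2);e=np.array([np.cos(a),np.sin(a)]);n=np.array([-np.sin(a),np.cos(a)])
    P=W.reshape(-1,3);P=P[np.isfinite(P).all(1)]
    u=P[:,:2]@e;v=P[:,:2]@n;z=P[:,2]
    m=(v>0)&(v<155)&(u<725)&(u>540)
    du=711.5-u;dz=z-75;r=np.hypot(du,dz);t=np.arctan2(dz,du)
    k=m&(r>60)&(r<150)&(t>-.02)&(t<1.75)&(z>70)
    h,b=np.histogram(t[k],60,(-.02,1.75));i=h.argmax()
    tt=np.median(t[k&(t>b[i]-.03)&(t<b[i+1]+.03)])
    return round(float(tt),3),int(h[i])
E
cat > s.py <<'E'
from th import *
import sys
g,V=cap('side'); o=bot.get_obs()
e=np.array([.9736,-.2284]);p=o['tool_pos']
print('th',ang(V),'uv',p[:2]@e,p[:2]@np.array([.2284,.9736]),p[2],'F',o['contact_force'].round(2),o['time'],o['grip_width'])
if len(sys.argv)>1: cv2.imwrite('pics/'+sys.argv[1],cv2.resize(g[40:280,180:420],None,fx=2.4,fy=2.4))
E
python3 s.py a3.png
```

```text
time: 3.7
tool_pos: [692.5, -135.7, 168.0]
tcp_rot: [3.141, -0.0, -0.231]
contact_force: [1.0, -0.6, -1.3]
grip_width: 34.4
th (1.571, 958) uv 705.2505124189813 25.843554760117854 168.02169400513003 F [-0.44  0.58 -0.31] 3.75 34.96904068345069
```

View pics/a3.png

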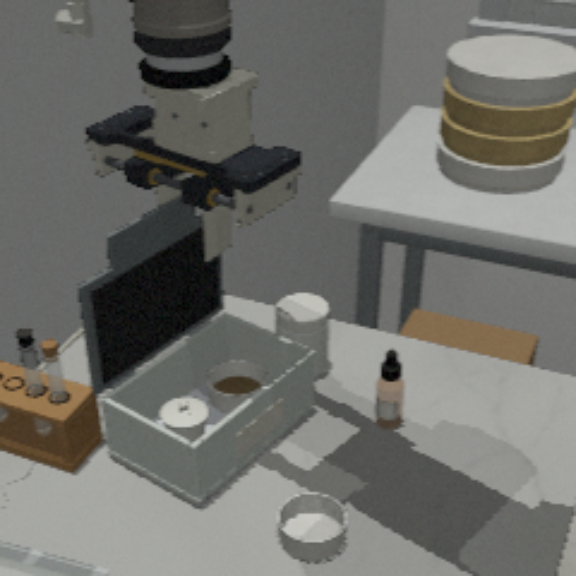

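The picture shows the fingers straddling the right end of the lip, with the front finger at (217,232). The cover is at 1.57 rad. Now to tip it forward slowly.

```bash
python3 -m pendant '[{"linear":[-5,1.1,0],"twist":0},{"linear":[-10,2.3,0],"twist":0},{"linear":[-14,3.3,0],"twist":0},{"linear":[-18,4.2,0],"twist":0},{"linear":[-20,4.7,0],"twist":0},{"linear":[-20,4.7,0],"twist":0}]' ; python3 s.py
```

```text
time: 4.5
tool_pos: [672.5, -130.7, 168.2]
tcp_rot: [-3.142, -0.0, -0.23]
contact_force: [0.8, -0.1, 0.1]
grip_width: 35.1
th (1.382, 1210) uv 684.6824198003668 26.345757144899792 168.1277351962989 F [ 0.17 -0.22  0.39] 4.55 34.93465123809988
```

```bash
python3 -m pendant '[{"linear":[-4,0.9,0],"twist":0},{"linear":[-8,1.9,0],"twist":0},{"linear":[-11,2.6,0],"twist":0},{"linear":[-11,2.6,0],"twist":0},{"linear":[-11,2.6,0],"twist":0},{"linear":[-11,2.6,0],"twist":0}]' ; python3 s.py
```

```text
time: 5.3
tool_pos: [661.6, -128.1, 168.1]
tcp_rot: [-3.142, -0.0, -0.23]
contact_force: [-1.5, 0.1, 1.7]
grip_width: 35.2
th (1.185, 689) uv 673.4043864885541 26.35388133450064 168.12295203772348 F [-0.59  0.65  1.64] 5.35 34.87267722241
```

The cover was caught at 1.185 rad. Next I'll retreat so the lip rides down on the front finger.

```bash
python3 -m pendant '[{"linear":[-4,0.9,0],"twist":0},{"linear":[-9,2.1,0],"twist":0},{"linear":[-14,3.3,0],"twist":0},{"linear":[-19,4.4,0],"twist":0},{"linear":[-24,5.6,0],"twist":0},{"linear":[-29,6.8,0],"twist":0},{"linear":[-34,8,0],"twist":0},{"linear":[-39,9.1,0],"twist":0},{"linear":[-43,10.1,0],"twist":0},{"linear":[-46,10.8,0],"twist":0},{"linear":[-46,10.8,0],"twist":0},{"linear":[-46,10.8,0],"twist":0}]' ; python3 s.py
```

```text
time: 6.85
tool_pos: [615.3, -117.3, 168.0]
tcp_rot: [-3.142, 0.001, -0.23]
contact_force: [-2.5, 1.3, 1.6]
grip_width: 35.0
th (0.801, 124) uv 625.901352878302 26.398858162702 168.0574827507423 F [-3.15  0.84  1.54] 6.9 34.877708702571184
```

```bash
cat > clr.py <<'E'
from h import *
from scipy.spatial import cKDTree
import sys
f,W=cap('top');o=bot.get_obs()
T=np.load('top0.npy');v,u=np.mgrid[:420,:560]
P=W[(np.abs(W-T)[...,2]>40)&(W[...,2]>300)]
k=cKDTree(T[(T[...,2]>300)&(u>200)&(u<400)&(v<220)])
tcp=o['tool_pos'];tx,ty,dz=map(float,sys.argv[1:4])
for s in(0,.5,1):
    a=s*(np.arctan2(ty,tx)-np.arctan2(tcp[1],tcp[0]));dr=s*(np.hypot(tx,ty)-np.hypot(*tcp[:2]))
    R=cv2.Rodrigues(np.array([0,0,a]))[0]
    Q=P@R.T; q1=np.arctan2(ty,tx)-.11; Q=Q+np.array([dr*np.cos(q1),dr*np.sin(q1),s*dz])
    dd,i=k.query(Q);j=dd.argmin();print(s,dd[j].round(),Q[j].round(),k.data[i[j]].round())
E
python3 clr.py 633 -39 0
```

```text
0 43.0 [626. -61. 533.] [629. -27. 559.]
0.5 14.0 [651. -26. 532.] [655. -18. 542.]
1 12.0 [659.  -0. 529.] [660.  -6. 540.]
```

Sliding left would crowd the gooseneck. Instead I'll swing the rear finger out to the right, pivoting about the front finger, so both fingers end up in front of the lip.

```bash
python3 -m pendant '[{"linear":[-1.3,-1.6,0],"twist":-5},{"linear":[-2.7,-3.3,0],"twist":-10},{"linear":[-4.3,-4.8,0],"twist":-15},{"linear":[-5.9,-6.2,0],"twist":-20},{"linear":[-7.6,-7.6,0],"twist":-25},{"linear":[-9.4,-8.9,0],"twist":-30},{"linear":[-11.2,-10,0],"twist":-35},{"linear":[-13.1,-11.1,0],"twist":-40},{"linear":[-15,-12,0],"twist":-45},{"linear":[-16.9,-12.8,0],"twist":-50}]' ; python3 s.py;python3 -m pendant '[{"linear":[-1.9,-0.5,0],"twist":-5},{"linear":[-3.8,-1,0],"twist":-10},{"linear":[-5.6,-1.1,0],"twist":-15},{"linear":[-7.4,-1.2,0],"twist":-20},{"linear":[-9.1,-1,0],"twist":-25},{"linear":[-10.7,-0.8,0],"twist":-30},{"linear":[-12.2,-0.2,0],"twist":-35},{"linear":[-13.7,0.5,0],"twist":-40},{"linear":[-13.7,0.5,0],"twist":-40}]'; python3 s.py a4.png
```

```text
time: 8.2
tool_pos: [598.9, -130.0, 168.0]
tcp_rot: [-3.141, -0.0, -1.106]
contact_force: [-0.5, 1.1, -1.0]
grip_width: 35.1
th (0.801, 128) uv 612.6551753423862 10.04487617562826 168.04974143550632 F [-0.15  1.93  0.08] 8.25 34.7367884996772
time: 9.38
tool_pos: [584.8, -129.1, 168.2]
tcp_rot: [3.141, 0.0, -1.799]
contact_force: [-3.3, 3.5, 1.7]
grip_width: 35.0
th (0.813, 134) uv 598.9468146631033 7.832721452047309 168.15364749691932 F [-3.13  4.58  2.83] 9.425 34.75402146064024
```

View pics/a4.png

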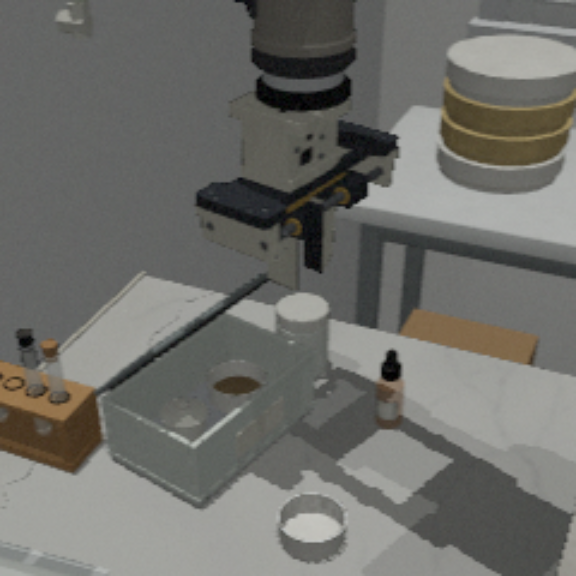

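The view is nearly edge-on to the cover at 0.8 rad. The lip rests against the finger at about (265,278), and both fingers are now in front of it. Now I'll lower it along the arc.

```bash
python3 -m pendant '[{"linear":[-3.3,0.8,-1.5],"twist":0},{"linear":[-6.5,1.5,-3],"twist":0},{"linear":[-11.3,2.6,-8.6],"twist":0},{"linear":[-15.9,3.7,-14.4],"twist":0},{"linear":[-20.2,4.7,-20.5],"twist":0},{"linear":[-24.2,5.7,-26.8],"twist":0},{"linear":[-27.9,6.5,-33.3],"twist":0},{"linear":[-31.2,7.3,-40],"twist":0},{"linear":[-34.2,8,-46.8],"twist":0},{"linear":[-36.8,8.6,-53.8],"twist":0},{"linear":[-36.8,8.6,-53.8],"twist":0}]'; python3 s.py; python3 clr.py 565 -60 0
```

```text
time: 10.8
tool_pos: [547.4, -120.8, 113.5]
tcp_rot: [3.14, 0.0, -1.801]
contact_force: [-1.9, 1.7, -0.6]
grip_width: 35.0
th (0.329, 400) uv 560.700961462123 7.450146539393344 113.79741391298754 F [-3.18  0.73  0.4 ] 10.85 35.21237845724616
0 105.0 [578. -72. 477.] [611. -24. 565.]
0.5 90.0 [592. -44. 475.] [631. -15. 552.]
1 84.0 [599. -13. 475.] [631. -15. 552.]
```

```bash
python3 -m pendant '[{"linear":[1,4.2,0],"twist":0},{"linear":[2,8.4,0],"twist":0},{"linear":[3,12.6,0],"twist":0},{"linear":[3.9,16.6,0],"twist":0},{"linear":[3.9,16.6,0],"twist":0}]'; python3 s.py; python3 -m pendant '[{"linear":[-1.4,0.3,-4.3],"twist":0},{"linear":[-2.7,0.6,-8.7],"twist":0},{"linear":[-3.7,0.9,-13],"twist":0},{"linear":[-4.5,1,-17],"twist":0},{"linear":[-5.1,1.2,-20.9],"twist":0},{"linear":[-5.1,1.2,-20.9],"twist":0}]'; python3 s.py
```

```text
time: 11.52
tool_pos: [551.7, -104.3, 114.3]
tcp_rot: [3.141, -0.0, -1.801]
contact_force: [-3.7, 0.3, -0.5]
grip_width: 34.9
th (0.333, 298) uv 560.9578823595818 24.475529238248527 114.28902780350391 F [-4.66  0.3   0.16] 11.575 34.9788335983147
time: 12.32
tool_pos: [546.9, -103.3, 93.0]
tcp_rot: [3.141, -0.0, -1.801]
contact_force: [-3.5, -0.7, -1.0]
grip_width: 35.2
th (0.184, 355) uv 556.1190665423644 24.390032221608593 93.19509914444114 F [-3.58 -0.83 -0.58] 12.375 34.785052869621374
```

```bash
python3 -m pendant '[{"linear":[0.4,-0.1,0],"twist":0},{"linear":[0.4,-0.1,0],"twist":0},{"linear":[0.4,-0.1,0],"twist":0}]'; python3 - <<'E'
from th import *
fs=[]
for i in range(6):
    g,V=cap('side');fs.append(bot.get_obs()['contact_force']);a=ang(V)
print(np.mean(fs,0).round(2),np.std(fs,0).round(2),a)
# lip / plate upper face heights in box coords
e=np.array([.9736,-.2284]);n=np.array([.2284,.9736])
P=V.reshape(-1,3);P=P[np.isfinite(P).all(1)];u=P[:,:2]@e;v=P[:,:2]@n
for a0 in range(555,715,10):
    k=(u>a0)&(u<a0+10)&(v>85)&(v<115)&(P[:,2]>60)&(P[:,2]<125)
    if k.sum()>4: print(a0+5,k.sum(),np.median(P[k,2]).round(1),end=' | ')
E
```

```text
time: 12.75
tool_pos: [547.1, -103.3, 93.3]
tcp_rot: [3.141, -0.0, -1.801]
contact_force: [-5.8, -0.0, -1.3]
grip_width: 34.9
[-4.83 -0.14 -0.95] [0.48 0.46 0.41] (0.185, 348)
570 44 99.4 | 580 36 98.6 | 590 36 97.0 | 600 70 95.7 | 610 37 95.8 | 620 33 95.9 | 630 36 94.3 | 640 32 92.9 | 650 31 91.4 | 660 32 89.9 | 670 31 88.7 | 680 30 87.2 | 690 30 86.1 | 700 22 85.0 | 710 28 81.1 |
```

```bash
python3 -m pendant '[{"linear":[0,0,-2],"twist":0},{"linear":[-0.1,0,-4],"twist":0},{"linear":[-0.3,0.1,-6],"twist":0},{"linear":[-0.4,0.1,-8],"twist":0},{"linear":[-0.5,0.1,-10],"twist":0},{"linear":[-0.6,0.1,-12],"twist":0},{"linear":[-0.7,0.2,-14],"twist":0}]'; cat > t.py <<'E'
from th import *
fs=[]
for i in range(3):
    g,V=cap('side');fs.append(bot.get_obs()['contact_force'])
print(np.mean(fs,0).round(2),bot.get_obs()['tool_pos'].round(1))
e=np.array([.9736,-.2284]);n=np.array([.2284,.9736])
P=V.reshape(-1,3);P=P[np.isfinite(P).all(1)];u=P[:,:2]@e;v=P[:,:2]@n
k=(u>615)&(u<700)&(v>80)&(v<130)&(P[:,2]>70)&(P[:,2]<125);print('slope',-np.polyfit(u[k],P[k,2],1)[0])
for a0 in(560,565,570,620):
    k=(u>a0)&(u<a0+10)&(v>85)&(v<115)&(P[:,2]>60)&(P[:,2]<125)
    print(a0+5,k.sum(),np.median(P[k,2]).round(1),end=' | ')
E
python3 t.py
```

```text
time: 13.92
tool_pos: [545.6, -103.0, 79.0]
tcp_rot: [3.139, -0.0, -1.801]
contact_force: [-6.9, -0.0, -0.9]
grip_width: 34.6
[-6.51 -0.53 -1.47] [ 545.6 -102.9   78.9]
slope 0.0436846348564951
565 33 85.1 | 570 54 85.4 | 575 43 85.9 | 625 35 86.0 |
```

Still stuck and carried, at about 0.044 rad with 6.5 N. I'll finish the last 7 mm.

```bash
python3 -m pendant '[{"linear":[0,0,-1],"twist":0},{"linear":[0,0,-2],"twist":0},{"linear":[0,0,-3],"twist":0},{"linear":[0,0,-4],"twist":0},{"linear":[0,0,-5],"twist":0},{"linear":[0,0,-6],"twist":0},{"linear":[0,0,-6.5],"twist":0}]'; python3 t.py
```

```text
time: 14.95
tool_pos: [545.4, -102.9, 72.5]
tcp_rot: [3.139, -0.0, -1.801]
contact_force: [-7.6, 0.7, 1.6]
grip_width: 34.7
[-7.65 -0.28  0.11] [ 545.4 -102.9   72.5]
slope -0.0011430143316241515
565 31 79.4 | 570 48 79.8 | 575 39 80.1 | 625 37 82.2 |
```

```bash
python3 -m pendant '[{"linear":[0,0,-0.8],"twist":0},{"linear":[0,0,-0.8],"twist":0},{"linear":[-2,0.5,-0.8],"twist":0},{"linear":[-6,1.4,-0.8],"twist":0},{"linear":[-6,1.4,5],"twist":0},{"linear":[-7,1.6,20],"twist":0},{"linear":[-15,2,40],"twist":0},{"linear":[-35,2,60],"twist":0},{"linear":[-60,2,75],"twist":0},{"linear":[-80,2,80],"twist":0},{"linear":[-80,2,80],"twist":0},{"linear":[-80,2,80],"twist":0}]'; python3 t.py; python3 - <<'E'
from h import *
f,V=cap('side','end.png');T=np.load('side0.npy')
v,u=np.mgrid[:420,:560]
for n,b in[('tin',(292,242,328,275)),('vial',(334,183,351,220))]:
    for W in(T,V):
        m=(u>=b[0])&(u<=b[2])&(v>=b[1])&(v<=b[3])&(W[...,2]>10);print(n,W[m].mean(0).round(1),m.sum())
cv2.imwrite('pics/endc.png',cv2.resize(f[60:300,180:460],None,fx=2.4,fy=2.4))
print(bot.get_obs()['contact_force'],bot.get_obs()['dq'].round(3))
E
```

```text
time: 16.6
tool_pos: [467.7, -101.4, 153.4]
tcp_rot: [-3.14, -0.0, -1.801]
contact_force: [0.4, -1.5, 0.1]
grip_width: 34.5
[0.12 0.02 0.33] [ 467.3 -101.2  152.7]
slope -0.0014211965525657063
565 33 79.5 | 570 51 79.5 | 575 39 79.5 | 625 35 82.4 | tin [513.8  10.1  18.8] 335
tin [513.9   9.9  18.8] 330
vial [ 502.6 -159.6   46.5] 280
vial [ 500.1 -153.    55.2] 300
[-0.53098566 -0.45885585  0.67128367] [-0.001 -0.002  0.005 -0.    -0.002 -0.   ]
```

View pics/endc.png

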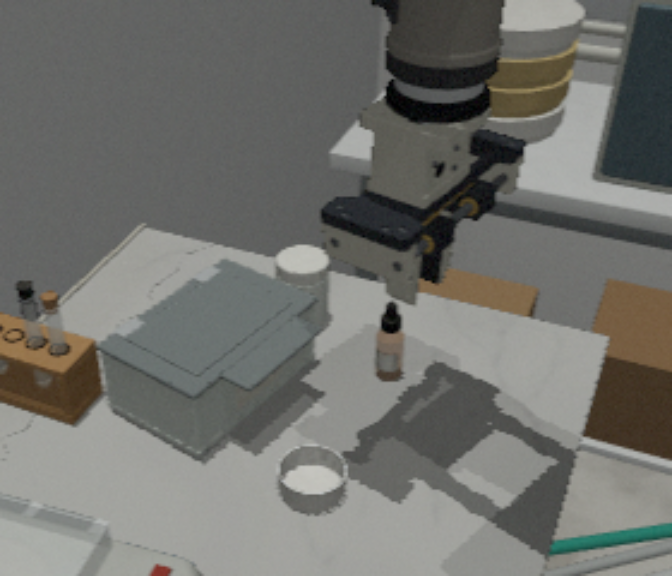

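The cover lies flat and the hand is clear. The vial (390,345), tin (313,477) and jar (302,285) stand where they were. The shift in the vial's mean comes from a finger showing inside its pixel window.

```bash
python3 -c "
from plant import bot
bot.close_job()"
```

```text
the job is handed in; nothing more can be done
```

The cover is shut, lying flat within about 0.002 rad, and the job is handed in at about 17 s of the 50 s allowed. I saw no sign of a drop or slam.

- **Tip and catch:** I straddled the lip with the fingers 35 mm apart. The rear finger tipped the cover to about 1.3 rad, and the front finger caught it at about 1.18 rad.
- **Lowering:** I brought it down to about 0.8 rad, then swung the rear finger out to the front of the lip so it would not press on the cover. From there I carried the lip on the front finger until shut, with at most about 8 N measured at the tool.
- **Last checks:** The arm is still, and the tool force is back to noise level (below about 1 N). The tin measured within 0.2 mm of its start. The vial and jar look unmoved in the last picture.

**Checks that disagreed or fell short:**
- **Hinge position:** My first hinge estimate was about 3 mm off, and it read the cover angle about 0.05 rad too high near the end. I corrected this from the slope of the cover before the final descent.
- **Grip overlap:** That left the fingertip reaching only about 2 mm below the lip in the last stretch, but it held.
- **Vial check:** The vial's numerical check moved by several mm because a finger was in its measuring window, so I relied on its unchanged place in the picture.
- **Jar check:** I checked the jar by eye only.

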